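Press the worn bushing out of a pivot block

ROBOT

A 7-joint arm with a two-finger parallel gripper is mounted at the origin on the work surface. World frame = base frame: x ahead of the robot, y to its left, z up, the work surface at z = 0. Lengths are in m, angles in rad, forces in N, time in s.
With the tool pointing down it reaches from about 0.35 to 0.9 m from the base axis. Payload 7.2 kg.
Tool frame: the origin (TCP) lies at the very end of the fingers, on their centre line; the grasp point (between the pads) lies 19 mm behind it (ctrl.grasp_offset is the distance from the TCP to the grasp point, in m); x points along the fingers, y is the direction in which the jaws open and shut, and the axes are right-handed (so a half turn about x gives the same grasp; the last joint's range is limited). The gripper opens to 85 mm and grips with 20 to 120 N. Pads are 22 mm wide; open, the fingers measure 114 mm over their backs; the gripper's body (76 mm by 85 mm) begins 54 mm behind the grasp point. The pads swing forward as they close: fully open they stand 13 mm farther back than shut.
Start: joints at [1.137, 0.411, -0.013, 1.596, 0.006, 1.134, -0.082], TCP at [0.224, -0.584, 0.231] pointing down, gripper open.
Joint ranges: [-2.95, 2.95], [-0.29, 1.99], [-1.47, 1.44], [0.14, 2.54], [-1.03, 4.17], [0.13, 1.85], [-2.86, 2.86]. Speed limits (rad/s): [2.39, 2.39, 3.01, 3.01, 3.14, 3.14, 3.14].

INTERFACE

Orientations are given as a unit quaternion [w, x, y, z].
In Python, from plant import ctrl gives the robot as it stands.
- The arm moves only by the tool send_rows, never from a script. Its argument "steps" is a list of rows, each a list of 5 numbers: the finger opening in mm, from 0 to 85.4, then the shift along the tool's x, y, z in units of 30 mm (1.0 is 30 mm), then the turn about the tool's x in units of 5 degrees (1.0 is 5 degrees). A call has 1 to 12 rows; each row shifts and turns the pose as measured when the row begins, along the tool's axes as they then stand; what a row does not reach is not made up. A row lasts 1/10 s, in which the tool goes at most 50 mm and 8.59 degrees, less where a joint would pass 70% of its speed; a pose out of reach is approached as far as the arm can. A call is refused whole if a number of a shift passes 1 or a number of a turn 1, either way. A call with a gripper value outside its range is refused whole. The fingers move at their own pace and stop on an object; "grip_force" is the grip in N (left out, the last holds). Time passes only in rows, so rows that do not move let the fingers close. It gives the time, the measured TCP pose, the force and the opening at its end, in the units of the state.
- ctrl.sense(): the state, without advancing time (a new reading comes with each control period).
- ctrl.camera(name): name is "side" or "top"; returns (picture, depth): 420x560x3 uint8, red, green, blue; 420x560 float32, m along the optical axis (not along the pixel's ray), 0 where there is no reading.
- ctrl.get_calibration(name): a dict with "vertical_fov" (degrees; the focal length in pixels is half the picture's height over the tangent of half this angle, whatever the lens; pixels are square), "cx", "cy" (the principal point, pixels), "eye" and "orientation" of the camera in the world. Camera axes: x right, y up, looking along -z (the intrinsics and any distortion apply to the point x, -y, -z); pixel columns grow to the right and rows downward; lengths in m; the calibration is good to about 2 mm. A picture is of the moment at which its call begins. get_calibration takes no time and is no camera call.
- ctrl.close_job(): hands the job in, once; it reports no verdict.
The state is a dict: "time": time; "qpos": joint angles; "dq": joint speeds; "joint_torque": joint torques, N m; "ee_pos": TCP position; "orientation": TCP orientation; "wrist_force": force on the tool from outside, world axes, zero at the start; "ft_torque": the same for the moment, N m; "gripper_width": opening from 0.0 (shut) to 1.0 (fully open).
Only numpy, scipy, OpenCV 4.12 (cv2) and the standard library are available. Lean on these libraries where they do the work, as an engineer would, in place of code of your own. Each camera call takes 0.05 s, during which the arm holds its last target. There are 200 camera calls.

TASK

Press the worn bushing out of the pivot block: take the stout drift (not the slim one, which would just slip through the bushing) from its holder, lower it into the guide ring on top of the block and push it down until its collar sits on the ring and the bushing has dropped into the tray below. Press it, do not drop or hammer it in. Leave the drift standing in the bore, and leave the slim drift where it is.

Things in the scene. Friction and masses are not known exactly. Their poses are not given: they have to be found in the camera images.
- stand: Fixed stand: dark steel tray 130 mm square (lips 14 mm), grey legs at its ±y sides, aluminium pivot block 100 x 122 mm at 70-105 mm height, vertical 36 mm bore through its centre, topped by a guide ring (105-113 mm high, 55 mm wide, mouth coned 46 to 36 mm). Spring clips under the bore hold the bushing up to 5 N and yield at 10-15 N push. Origin: on the bore axis at bench level; z up.
- bushing_center (a point): Centre of the worn brass bushing: a plain tube 33 mm outside, 14 mm inside, 30 mm long, upright in the bore at the start, 70 to 100 mm above the bench, its top 13 mm below the guide ring's top. z is its axis.
- drift_stout: Stout steel drift, loose, 0.11-0.23 kg, 118 mm tall, upright in a grey holder block (70 mm square, 30 mm high), nose 5 mm above the bench. Origin: centre of the nose's underside; z up its axis. Nose 16 mm wide, shank 22 mm from 10 to 60 mm up, collar 56 mm wide from 60 to 68, dark grip 24 mm wide from 68 to 118. Collar on the guide ring: nose 53 mm above the bench.
- drift_slim: The slim drift, of the same height and build, in a holder block like the other's: shank 10 mm, collar 28 mm, grip 16 mm in diameter. Not to be used. Origin and axes as for the stout one.
Things that resemble listed ones, but are neither listed nor needed, are in the scene too. Several things look just like the stand: the one meant starts farthest from the robot's base.

How it is judged:
On the way:
1. the stout drift's nose has entered the guide ring while the bushing is still in the bore (z of drift_stout in the frame of stand below 0.11 m and horizontal distance between drift_stout and stand below 0.015 m and z of bushing_center in the frame of stand above 0.072 m).
At the end, for the whole second after the job is handed in: The bushing lies in the tray under the block (its centre less than 45 mm above the bench and within 75 mm of the bore axis), and the stout drift stands at rest in the bore, its collar within 10 mm of the guide ring, its nose within 15 mm of the bore axis and its axis within 0.2 rad of upright (z of bushing_center in the frame of stand below 0.045 m and horizontal distance between bushing_center and stand below 0.075 m and linear speed of drift_stout below 0.03 m/s and z of drift_stout in the frame of stand below 0.063 m and horizontal distance between drift_stout and stand below 0.015 m and angle between drift_stout's own z axis and vertical below 0.2 rad); the robot touches nothing.
It fails at once if the slim drift is moved by more than 30 mm (distance of drift_slim from where it was at the start of the episode above 0.03 m).
It fails at once if the stout drift is dropped or hammered into the bore (faster than 0.5 m/s in the guide ring) (linear speed of drift_stout above 0.5 m/s and z of drift_stout in the frame of stand below 0.11 m and horizontal distance between drift_stout and stand below 0.02 m).
It also fails if it takes over 35 s, if anything falls off the work surface, if the arm or the gripper's body presses on something with over 40 N, if the wrist force passes 120 N, or if a joint passes its speed limit or range.

## Working session

There is one attempt and no reset: what is moved stays moved. The work goes in short steps, Python scripts to look and compute and a tool call to move; the robot and the scene stay as the last step left them, time stands still between calls to the robot, and variables do not carry over. Pictures are saved under pics/ and viewed, about 8 in all and at most 12, crops included, and the job is handed in when it is done.

Besides the shell and the picture viewer there is one more tool, called after ">>>" by a JSON object that holds its "method" and its "body", one argument or row to a line. send_rows: Moves the arm, as the interface text tells. Its arguments: {"type":"object","properties":{"steps":{"type":"array"},"grip_force":{"type":"number"}},"required":["steps"]}

```bash
mkdir -p pics
cat > h.py <<'E'
import numpy as np, cv2
from plant import ctrl
from scipy.spatial.transform import Rotation as R
def cal(n):
    c=ctrl.get_calibration(n); f=210/np.tan(np.radians(c["vertical_fov"])/2)
    q=c["orientation"]; return c,f,R.from_quat([q[1],q[2],q[3],q[0]]).as_matrix(),np.array(c["eye"])
def ray(n,u,v):
    c,f,M,e=cal(n); d=M@np.array([(u-c["cx"])/f,-(v-c["cy"])/f,-1.]); return e,d
def onz(n,u,v,z):
    e,d=ray(n,u,v); return e+d*(z-e[2])/d[2]
def cloud(n,D):
    c,f,M,e=cal(n); v,u=np.mgrid[0:D.shape[0],0:D.shape[1]]
    p=np.stack([(u-c["cx"])/f*D,-(v-c["cy"])/f*D,-D],-1); return p@M.T+e
E
python3 - <<'E'
from h import *
for n in("top","side"):
    print(ctrl.get_calibration(n))
    p,d=ctrl.camera(n); cv2.imwrite(f"pics/{n}0.png",p[...,::-1]); np.save(f"{n}0.npy",d); print((d>0).mean())
print(ctrl.sense())
E
```

```text
{'vertical_fov': 42.56172966427917, 'cx': 280.73136080994226, 'cy': 211.328065631234, 'eye': array([ 0.38485181, -0.01899386,  1.0175941 ]), 'orientation': array([ 0.71120371,  0.05494492, -0.04948004, -0.69908659])}
0.996062925170068
{'vertical_fov': 45.08418567313291, 'cx': 268.07405787927775, 'cy': 211.77726472501809, 'eye': array([ 0.44731996, -0.58152563,  0.73184391]), 'orientation': array([ 0.93895309,  0.34099002, -0.01155127, -0.044266  ])}
0.9958928571428571
{'time': 0.1, 'qpos': array([ 1.13681405,  0.41180386, -0.01268099,  1.59695407,  0.00559771,
        1.13431257, -0.08221171]), 'dq': array([-0.00146505, -0.00210011,  0.00018016, -0.00076868, -0.00100383,
       -0.0016363 , -0.00012889]), 'joint_torque': array([ 3.74609910e-03, -6.01828909e+01,  6.84975330e-01, -3.00090122e+01,
        1.40603405e-02,  6.44959728e-03, -1.83121290e-05]), 'ee_pos': array([ 0.22333851, -0.58325624,  0.23054991]), 'orientation': array([-0.12810519, -0.69518305, -0.12909058,  0.69544606]), 'wrist_force': array([ 0.33678936, -0.06582206,  0.02948311]), 'ft_torque': array([ 0.06066311, -0.00751855,  0.00228572]), 'gripper_width': 0.9947964992693757}
```

View pics/top0.png

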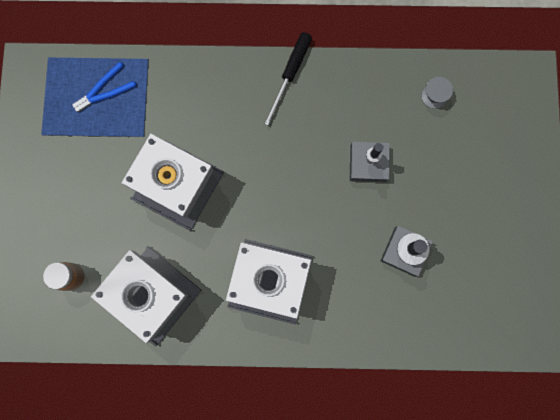

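View pics/side0.png

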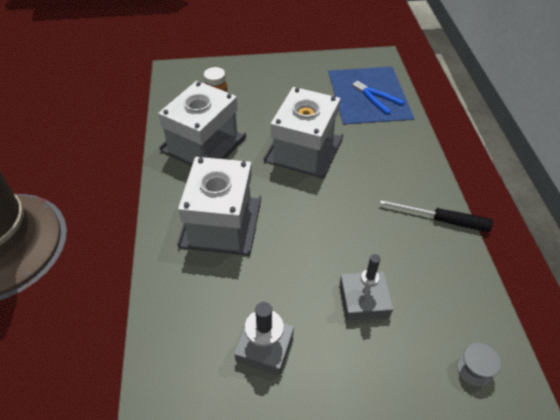

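Top view: three stands, with bores at (166,175) (brass visible), (138,295) and (269,280). The stout drift is at (413,248) with a wide collar, the slim one at (373,156). Next I measure these and check with crops.

Run:
```python
from h import *
for k,(u,v) in dict(A=(166,175),B=(138,295),C=(269,280)).items():
    p=onz("top",u,v,.113); print(k,p.round(4),np.hypot(*p[:2]).round(3))
for n in("top","side"):
    D=np.load(n+"0.npy"); im=cv2.imread(f"pics/{n}0.png"); P=cloud(n,D)
    c={"top":(413,248),"side":(264,335)}[n]
    s=P[c[1]-50:c[1]+50,c[0]-50:c[0]+50].reshape(-1,3)
    for lo,hi in((.118,.130),(.07,.076),(.026,.034)):
        q=s[(s[:,2]>lo)&(s[:,2]<hi)]
        if len(q)>10: print(n,lo,len(q),np.r_[cv2.minEnclosingCircle(q[:,:2].astype(np.float32))[0]].round(4),q.mean(0).round(4),q.min(0).round(3),q.max(0).round(3), cv2.minAreaRect(q[:,:2].astype(np.float32)))
    # rings
    for k,(u,v) in (dict(A=(166,175),B=(138,295),C=(269,280)) if n=="top" else dict(A=(306,108),B=(198,103),C=(216,183))).items():
        s=P[v-22:v+22,u-22:u+22].reshape(-1,3); q=s[(s[:,2]>.1095)&(s[:,2]<.12)]
        print(n,k,len(q),cv2.minEnclosingCircle(q[:,:2].astype(np.float32)) if len(q) else 0, np.percentile(s[:,2],[0,5,50,99]).round(3))
t=cv2.imread("pics/top0.png"); s=cv2.imread("pics/side0.png")
a=cv2.resize(t[120:220,100:233],(400,300),interpolation=2);b=cv2.resize(t[198:298,350:483],(400,300),interpolation=2)
c=cv2.resize(s[60:160,240:373],(400,300),interpolation=2);d=cv2.resize(s[285:385,200:333],(400,300),interpolation=2)
cv2.imwrite("pics/crop1.png",np.vstack([np.hstack([a,b]),np.hstack([c,d])]))
```

```text
A [0.5792 0.1872 0.113 ] 0.609
B [0.375  0.2238 0.113 ] 0.437
C [0.4036 0.0067 0.113 ] 0.404
top 0.118 161 [ 0.4633 -0.2425] [ 0.463  -0.2423  0.1222] [ 0.452 -0.254  0.118] [ 0.474 -0.231  0.126] ((0.46293821930885315, -0.2423105090856552), (0.02186250127851963, 0.022869182750582695), 1.3951092958450317)
top 0.07 498 [ 0.4631 -0.2426] [ 0.462  -0.2391  0.0725] [ 0.436 -0.27   0.07 ] [ 0.491 -0.215  0.076] ((0.4630536437034607, -0.2423281967639923), (0.05450020730495453, 0.054242249578237534), 41.79012680053711)
top 0.026 672 [ 0.4626 -0.2431] [ 0.4587 -0.2316  0.0295] [ 0.417 -0.289  0.026] [ 0.509 -0.197  0.034] ((0.4631929099559784, -0.243058443069458), (0.07102028280496597, 0.0708622932434082), 66.33786010742188)
top A 246 ((0.5828538537025452, 0.18996171653270721), 0.027200745418667793) [0.003 0.096 0.104 0.115]
top B 374 ((0.3798355758190155, 0.22604221105575562), 0.04514167457818985) [0.003 0.007 0.106 0.117]
top C 384 ((0.40901294350624084, 0.007864529266953468), 0.045785512775182724) [0.004 0.007 0.107 0.117]
side 0.118 240 [ 0.4671 -0.2441] [ 0.467  -0.2452  0.1233] [ 0.455
[... 191 characters left out ...]
0.2502  0.0737] [ 0.439 -0.272  0.07 ] [ 0.494 -0.219  0.076] ((0.46667587757110596, -0.24603615701198578), (0.05208291485905647, 0.054473716765642166), 86.56875610351562)
side 0.026 1175 [ 0.467  -0.2435] [ 0.467  -0.2589  0.0307] [ 0.422 -0.289  0.026] [ 0.512 -0.198  0.034] ((0.46674132347106934, -0.24369686841964722), (0.0716039314866066, 0.07084529101848602), 66.25203704833984)
side A 199 ((0.5854771733283997, 0.19131878018379211), 0.06688754260540009) [-0.001  0.003  0.106  0.115]
side B 316 ((0.37654489278793335, 0.22934585809707642), 0.06840510666370392) [-0.001  0.003  0.107  0.117]
side C 373 ((0.40372416377067566, 0.0163224246352911), 0.05699988454580307) [0.071 0.089 0.108 0.117]
```

View pics/crop1.png

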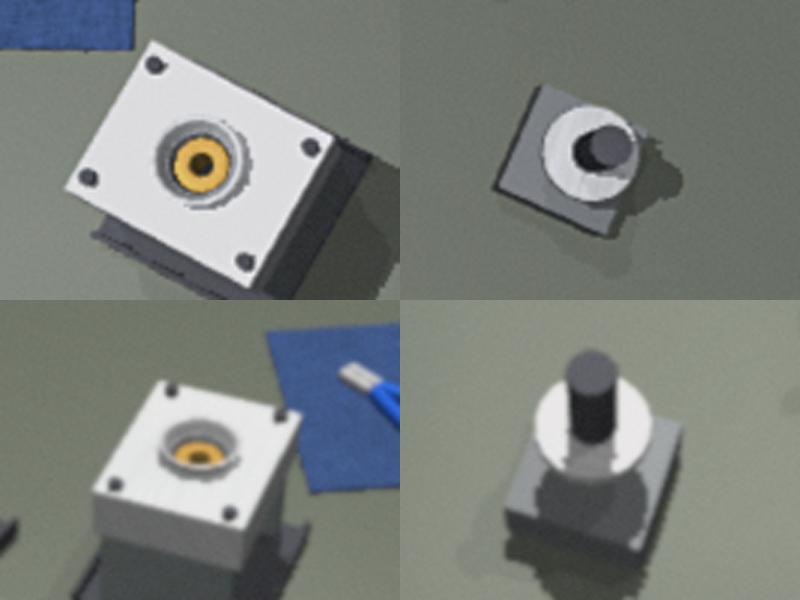

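Candidates for stand: A (166,175) at 0.609 m, B (138,295) at 0.437 m, C (269,280) at 0.404 m. A is farthest, and the crop shows the brass bushing in it, so I choose A. Candidates for drift: (413,248) has a 54 mm collar and 23 mm grip, so it is the stout one. The one at (373,156) is slim. I also left out the metal cylinder at (438,92).

```bash
cat >> h.py <<'E'
def tool():
    s=ctrl.sense(); q=s["orientation"]; return R.from_quat([q[1],q[2],q[3],q[0]]).as_matrix(),s["ee_pos"],s
def togo(t):
    M,p,s=tool(); print("tcp",p.round(4),"units to go",(M.T@(np.array(t)-p)/.03).round(2),"F",s["wrist_force"].round(1),"w",s["gripper_width"].round(3),"t",s["time"])
E
python3 - <<'E'
from h import *
M,p,s=tool(); print(M.round(3)); togo([.465,-.2433,.20]); togo([.465,-.2433,.083])
im=cv2.imread("pics/top0.png")
for n in("top","side"):
    D=np.load(n+"0.npy"); P=cloud(n,D); m=(abs(P[...,2]-.105)<.005)&(np.hypot(P[...,0]-.583,P[...,1]-.19)<.085)
    q=P[m][:,:2].astype(np.float32); print(n,cv2.minAreaRect(q))
E
```

```text
[[-0.001  0.358 -0.934]
 [ 0.001 -0.934 -0.358]
 [-1.    -0.001  0.   ]]Traceback (most recent call last):
  File "<stdin>", line 2, in <module>
  File "h.py", line 17, in togo
    M,p,s=tool(); print("tcp",p.round(4),"units to go",(M.T@(np.array(t)-p)/.03).round(2),"F",s["wrist_force"].round(1),"w",s["gripper_width"].round(3),"t",s["time"])
                                                                                                                            ^^^^^^^^^^^^^^^^^^^^^^^^
AttributeError: 'float' object has no attribute 'round'
```

```bash
sed -i 's/s\["gripper_width"\].round(3)/round(s["gripper_width"],3)/' h.py
python3 - <<'E'
from h import *
togo([.465,-.2433,.20]); togo([.465,-.2433,.083])
for n in("top","side"):
    D=np.load(n+"0.npy"); P=cloud(n,D); m=(abs(P[...,2]-.105)<.005)&(np.hypot(P[...,0]-.583,P[...,1]-.19)<.085)
    q=P[m][:,:2].astype(np.float32); print(n,cv2.minAreaRect(q))
E
```

```text
tcp [ 0.2233 -0.5833  0.2305] units to go [  1.03  -7.7  -11.58] F [ 0.3 -0.1  0. ] w 0.995 t 0.1
tcp [ 0.2233 -0.5833  0.2305] units to go [  4.93  -7.69 -11.58] F [ 0.3 -0.1  0. ] w 0.995 t 0.1
top ((0.5828495025634766, 0.18972909450531006), (0.12395533919334412, 0.10024835914373398), 62.826438903808594)
side ((0.5864138007164001, 0.18932437896728516), (0.12840600311756134, 0.10163512825965881), 62.33966827392578)
```

>>> {"method": "send_rows", "body": {
  "steps": [
    [85, 0, -0.66, -1],
    [85, 0, -0.66, -1],
    [85, 0, -0.66, -1],
    [85, 0, -0.66, -1],
    [85, 0, -0.66, -1],
    [85, 0, -0.66, -1],
    [85, 0, -0.66, -1],
    [85, 0, -0.66, -1],
    [85, 0, -0.66, -1],
    [85, 0, -0.66, -1],
    [85, 0, -0.66, -1]
  ],
  "grip_force": 60
}}

```text
$.steps[0]: bad value
```

Rows need 5 numbers.

>>> {"method": "send_rows", "body": {
  "steps": [
    [85, 0, -0.66, -1, 0],
    [85, 0, -0.66, -1, 0],
    [85, 0, -0.66, -1, 0],
    [85, 0, -0.66, -1, 0],
    [85, 0, -0.66, -1, 0],
    [85, 0, -0.66, -1, 0],
    [85, 0, -0.66, -1, 0],
    [85, 0, -0.66, -1, 0],
    [85, 0, -0.66, -1, 0],
    [85, 0, -0.66, -1, 0],
    [85, 0, 0, 0, 0]
  ],
  "grip_force": 60
}}

```text
time: 1.2
ee_pos: [0.4373, -0.2792, 0.2258]
orientation: [-0.125, -0.694, -0.13, 0.697]
wrist_force: [0.7, -0.6, 0.2]
gripper_width: 0.993
```

Run:
```python
from h import *
togo([.465,-.2433,.15])
M,p,s=tool();print(M.round(3))
```

```text
tcp [ 0.4373 -0.2792  0.2258] units to go [ 2.53 -0.77 -1.3 ] F [ 0.7 -0.6  0.2] w 0.993 t 1.2
[[-0.007  0.354 -0.935]
 [ 0.006 -0.935 -0.354]
 [-1.    -0.008  0.004]]
```

>>> {"method": "send_rows", "body": {
  "steps": [
    [85, 0.3, -0.4, -0.7, 0],
    [85, 0.7, -0.35, -0.6, 0],
    [85, 0.8, 0, 0, 0],
    [85, 0.7, 0, 0, 0],
    [85, 0, 0, 0, 0]
  ]
}}

```text
time: 1.7
ee_pos: [0.466, -0.2428, 0.1483]
orientation: [-0.125, -0.693, -0.13, 0.698]
wrist_force: [-0.1, 0.6, 0.4]
gripper_width: 0.998
```

Run:
```python
from h import *
togo([.465,-.2433,.083])
a,_=ctrl.camera("top"); b,_=ctrl.camera("side")
cv2.imwrite("pics/c2.png",np.hstack([cv2.resize(a[190:310,340:480],(400,343)),cv2.resize(b[240:390,190:340],(343,343))])[...,::-1])
```

```text
tcp [ 0.466  -0.2428  0.1483] units to go [2.18 0.02 0.03] F [-0.1  0.6  0.4] w 0.998 t 1.7
```

View pics/c2.png

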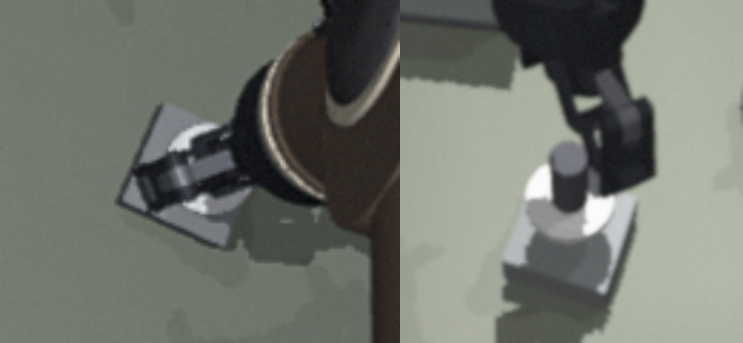

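```bash
cat >> h.py <<'E'
def proj(n,X):
    c,f,M,e=cal(n); p=M.T@(np.array(X)-e); return np.array([c["cx"]+f*p[0]/-p[2], c["cy"]-f*p[1]/-p[2]])
E
python3 - <<'E'
from h import *
M,p,s=tool()
for n,o,sc in(("top",(340,190),400/140),("side",(190,240),343/150)):
    for k in(-.045,0,.045):
        print(n,k,((proj(n,p+M[:,1]*k-.01*M[:,0])-o)*sc).round())
    print("drift top",((proj(n,[.465,-.243,.123])-o)*sc).round())
E
```

```text
top -0.045 [172. 175.]
top 0 [247. 148.]
top 0.045 [322. 121.]
drift top [229. 158.]
side -0.045 [135.  64.]
side 0 [168. 124.]
side 0.045 [204. 189.]
drift top [165. 156.]
```

Run:
```python
from h import *
M,p,s=tool()
for n in("side","top"):
    _,D=ctrl.camera(n); P=cloud(n,D).reshape(-1,3)
    L=(P-p)@M; m=(L[:,0]>-.05)&(L[:,0]<.02)&(abs(L[:,1])<.08)&(abs(L[:,2])<.04)&(P[:,2]>.135)
    q=L[m]*1000
    for sg in(-1,1):
        r=q[q[:,1]*sg>15]
        if len(r)>5: print(n,sg,len(r),np.percentile(r,[2,50,98],axis=0).round(1).tolist())
```

```text
side -1 69 [[-36.2, -47.4, -2.4], [-23.1, -42.3, 5.3], [-14.9, -41.0, 8.9]]
side 1 87 [[-45.7, 45.1, 3.3], [-30.8, 49.5, 6.6], [-17.5, 57.0, 9.1]]
```

Finger points match the measured TCP. The depth data show the tips 15 mm back when open, and the drift lies between the jaws. Now I descend and close.

>>> {"method": "send_rows", "body": {
  "steps": [
    [85, 0.7, 0, 0, 0],
    [85, 0.7, 0, 0, 0],
    [85, 0.6, 0, 0, 0],
    [85, 0.1, 0, 0, 0],
    [85, 0, 0, 0, 0]
  ]
}}

```text
time: 2.4
ee_pos: [0.472, -0.248, 0.0944]
orientation: [0.128, 0.699, 0.125, -0.693]
wrist_force: [0.3, 0.5, -0.2]
gripper_width: 0.991
```

Run:
```python
from h import *
togo([.465,-.2433,.083])
```

```text
tcp [ 0.472  -0.248   0.0944] units to go [ 0.38 -0.23  0.17] F [ 0.3  0.5 -0.2] w 0.991 t 2.4
```

>>> {"method": "send_rows", "body": {
  "steps": [
    [85, 0.2, -0.23, 0.17, 0],
    [85, 0.2, 0, 0, 0],
    [85, 0, 0, 0, 0]
  ]
}}

```text
time: 2.7
ee_pos: [0.4656, -0.244, 0.0843]
orientation: [0.129, 0.7, 0.123, -0.691]
wrist_force: [0.5, 0.1, 0.3]
gripper_width: 0.997
```

Run:
```python
from h import *
togo([.465,-.2433,.083]); M,p,s=tool();print(M.round(3), s["qpos"].round(2))
```

```text
tcp [ 0.4656 -0.244   0.0843] units to go [ 0.04 -0.03  0.01] F [0.5 0.1 0.3] w 0.997 t 2.7
[[ 0.014  0.351 -0.936]
 [-0.005 -0.936 -0.351]
 [-1.     0.01  -0.011]] [ 0.55  0.43 -0.2   1.98  0.12  0.73 -0.94]
```

>>> {"method": "send_rows", "body": {
  "steps": [
    [15, 0, 0, 0, 0],
    [15, 0, 0, 0, 0],
    [15, 0, 0, 0, 0],
    [15, 0, 0, 0, 0],
    [15, 0, 0, 0, 0],
    [15, 0, 0, 0, 0],
    [15, 0, 0, 0, 0],
    [15, 0, 0, 0, 0]
  ],
  "grip_force": 60
}}

```text
time: 3.5
ee_pos: [0.4663, -0.244, 0.0855]
orientation: [0.129, 0.701, 0.123, -0.691]
wrist_force: [0.1, -0.0, 0.1]
gripper_width: 0.264
```

>>> {"method": "send_rows", "body": {
  "steps": [
    [15, -0.6, 0, 0, 0],
    [15, -1, 0, 0, 0],
    [15, -1, 0, 0, 0],
    [15, -1, 0, 0, 0],
    [15, -1, 0, 0, 0],
    [15, -0.7, 0, 0, 0],
    [15, 0, 0, 0, 0]
  ]
}}

```text
time: 4.2
ee_pos: [0.4628, -0.2428, 0.248]
orientation: [0.128, 0.699, 0.124, -0.692]
wrist_force: [1.0, -0.0, -1.0]
gripper_width: 0.265
```

Run:
```python
from h import *
togo([.585,.1885,.23]); M,p,s=tool();print(M.round(3), s["qpos"].round(2))
```

```text
tcp [ 0.4628 -0.2428  0.248 ] units to go [  0.59 -12.03  -8.86] F [ 1. -0. -1.] w 0.265 t 4.2
[[ 0.011  0.351 -0.936]
 [-0.004 -0.936 -0.351]
 [-1.     0.008 -0.009]] [ 0.58  0.23 -0.22  1.82  0.06  1.09 -0.87]
```

>>> {"method": "send_rows", "body": {
  "steps": [
    [15, 0, -0.5, -0.37, 0],
    [15, 0, -0.9, -0.66, 0],
    [15, 0, -0.9, -0.66, 0],
    [15, 0, -0.9, -0.66, 0],
    [15, 0, -0.9, -0.66, 0],
    [15, 0, -0.9, -0.66, 0],
    [15, 0, -0.9, -0.66, 0],
    [15, 0, -0.9, -0.66, 0],
    [15, 0, -0.9, -0.66, 0],
    [15, 0, -0.9, -0.66, 0],
    [15, 0, -0.9, -0.66, 0],
    [15, 0, -0.9, -0.66, 0]
  ]
}}

```text
time: 5.4
ee_pos: [0.5661, 0.1354, 0.2307]
orientation: [-0.124, -0.694, -0.12, 0.699]
wrist_force: [1.3, -0.7, -0.3]
gripper_width: 0.266
```

Run:
```python
from h import *
togo([.585,.1885,.23]); M,p,s=tool();print(M.round(3), s["qpos"].round(2))
```

```text
tcp [0.5661 0.1354 0.2307] units to go [ 0.01 -1.45 -1.19] F [ 1.3 -0.7 -0.3] w 0.266 t 5.4
[[-0.005  0.339 -0.941]
 [-0.007 -0.941 -0.339]
 [-1.     0.005  0.007]] [-0.01  0.38 -0.41  1.68  0.17  1.13 -1.69]
```

>>> {"method": "send_rows", "body": {
  "steps": [
    [15, 0, -0.75, -0.6, 0],
    [15, 0, -0.6, -0.5, 0],
    [15, 0, 0, 0, 0],
    [15, 0, 0, 0, 0]
  ]
}}

```text
time: 5.8
ee_pos: [0.5812, 0.1924, 0.2229]
orientation: [-0.126, -0.691, -0.123, 0.701]
wrist_force: [-1.0, -0.3, -1.6]
gripper_width: 0.266
```

Run:
```python
from h import *
togo([.585,.1885,.23]); M,p,s=tool();print(M.round(3))
a,d=ctrl.camera("top"); b,e=ctrl.camera("side"); np.save("top1.npy",d);np.save("side1.npy",e)
cv2.imwrite("pics/top1.png",a[...,::-1]);cv2.imwrite("pics/side1.png",b[...,::-1])
cv2.imwrite("pics/c3.png",np.hstack([cv2.resize(a[100:240,90:230],(400,400)),cv2.resize(b[30:170,235:375],(400,400))])[...,::-1])
```

```text
tcp [0.5812 0.1924 0.2229] units to go [-0.24  0.17 -0.07] F [-1.  -0.3 -1.6] w 0.266 t 5.8
[[-0.014  0.347 -0.938]
 [-0.006 -0.938 -0.347]
 [-1.     0.001  0.015]]
```

View pics/c3.png

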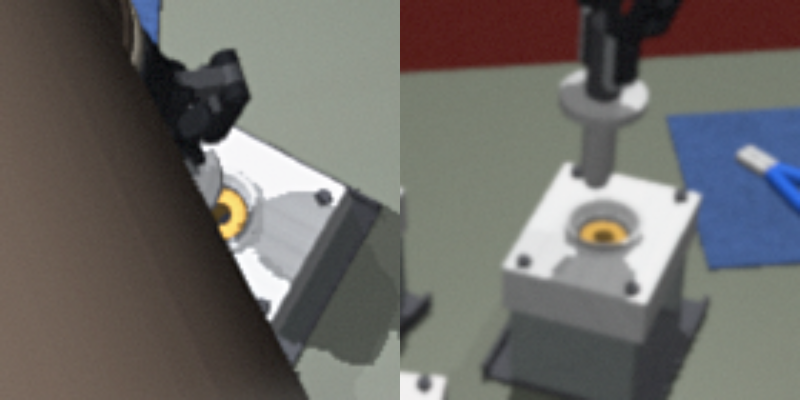

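Side crop: the drift hangs upright with its nose at (597,183), behind and above the ring at (604,222). Brass is still visible in the bore. I'll measure shank against ring in the side camera's own frame.

```bash
cat >> h.py <<'E'
from scipy.optimize import least_squares
def shank(D,g,z0,z1,r=.011):
    P=cloud("side",D).reshape(-1,3); m=(np.hypot(P[:,0]-g[0],P[:,1]-g[1])<.019)&(P[:,2]>z0)&(P[:,2]<z1); q=P[m]
    # axis point at z0 mid, slope
    zc=q[:,2].mean()
    f=lambda a: np.hypot(q[:,0]-a[0]-a[2]*(q[:,2]-zc),q[:,1]-a[1]-a[3]*(q[:,2]-zc))-r
    s=least_squares(f,[g[0],g[1],0,0],loss="soft_l1",f_scale=.001); return len(q),zc,s.x,np.sqrt(np.mean(s.fun**2))
E
python3 - <<'E'
from h import *
M,p,s=tool(); D=np.load("side1.npy")
nz=p[2]-.0785 ; print("nose z guess",nz)
for a,b in((.165,.195),(.16,.2)):
    n,zc,x,r=shank(D,p[:2],a,b); print(n,zc.round(3),x.round(4),r.round(4))
P0=cloud("side",np.load("side0.npy")).reshape(-1,3)
m=(np.hypot(P0[:,0]-.586,P0[:,1]-.19)<.034)&(P0[:,2]>.1105); q=P0[m]; print(len(q),cv2.minEnclosingCircle(q[:,:2].astype(np.float32)),q[:,2].max())
# brass annulus top at z=.1 (both views, initial)
for n in("side","top"):
    h=cv2.cvtColor(cv2.imread(f"pics/{n}0.png"),cv2.COLOR_BGR2HSV); m=cv2.inRange(h,(12,120,80),(32,255,255))
    u,v=(306,108) if n=="side" else (166,175); z=np.zeros_like(m); z[v-20:v+20,u-20:u+20]=m[v-20:v+20,u-20:u+20]
    c=max(cv2.findContours(z,0,2)[0],key=cv2.contourArea); w=np.array([onz(n,*pt[0],.100)[:2] for pt in c],np.float32); print(n,"brass",cv2.minEnclosingCircle(w))
# collar underside/top in current side view
P=cloud("side",D).reshape(-1,3); m=(np.hypot(P[:,0]-p[0],P[:,1]-p[1])<.036)&(P[:,2]>.203)&(P[:,2]<.222); print("collar",cv2.minEnclosingCircle(P[m][:,:2].astype(np.float32)),np.percentile(P[m][:,2],[2,98]))
E
```

```text
nose z guess 0.14493502587321705
142 0.178 [ 0.581   0.1926  0.0407 -0.0019] 0.0011
169 0.176 [ 0.581   0.1926  0.028  -0.0041] 0.0011
157 ((0.5866213440895081, 0.18965771794319153), 0.028003275394439697) 0.11642556948681604
side brass ((0.5868654251098633, 0.19261905550956726), 0.013976908288896084)
top brass ((0.5826576948165894, 0.189073845744133), 0.0161688644438982)
collar ((0.5808330774307251, 0.19012507796287537), 0.028665170073509216) [0.20501202 0.2201124 ]
```

>>> {"method": "send_rows", "body": {
  "steps": [
    [15, 0, 0.15, -0.13, 0],
    [15, 0, 0, 0, 0],
    [15, 0, 0, 0, 0]
  ]
}}

```text
time: 6.2
ee_pos: [0.5871, 0.1852, 0.2233]
orientation: [-0.124, -0.691, -0.121, 0.701]
wrist_force: [-0.3, 0.3, -0.7]
gripper_width: 0.266
```

Run:
```python
from h import *
togo([.5868,.19,.18])
```

```text
tcp [0.5871 0.1852 0.2233] units to go [ 1.44 -0.16 -0.07] F [-0.3  0.3 -0.7] w 0.266 t 6.2
```

>>> {"method": "send_rows", "body": {
  "steps": [
    [15, 0.3, -0.1, -0.05, 0],
    [15, 0.4, 0, 0, 0],
    [15, 0.4, 0, 0, 0],
    [15, 0.2, 0, 0, 0],
    [15, 0, 0, 0, 0]
  ]
}}

```text
time: 6.7
ee_pos: [0.5869, 0.1872, 0.1805]
orientation: [-0.124, -0.691, -0.12, 0.701]
wrist_force: [1.3, 0.4, 1.5]
gripper_width: 0.268
```

Run:
```python
from h import *
togo([.5868,.19,.18]); M,p,s=tool();print(M.round(3))
b,e=ctrl.camera("side"); n,zc,x,r=shank(e,p[:2],.135,.152); print(n,zc,x.round(4),r)
cv2.imwrite("pics/c4.png",cv2.resize(b[30:170,235:375],(500,500))[...,::-1])
```

```text
tcp [0.5869 0.1872 0.1805] units to go [ 0.02 -0.09 -0.03] F [1.3 0.4 1.5] w 0.268 t 6.7
[[-0.013  0.341 -0.94 ]
 [-0.008 -0.94  -0.341]
 [-1.     0.003  0.015]]
68 0.14126687626453077 [ 0.5871  0.1874 -0.0207 -0.0073] 0.0009969053672795802
```

View pics/c4.png

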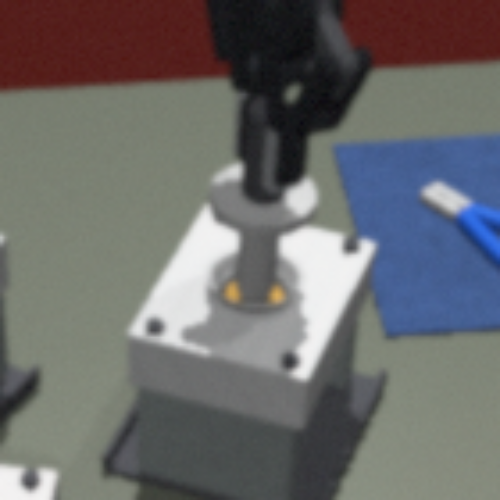

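The nose is in the ring and centred, with brass visible on both sides. Next I press slowly.

>>> {"method": "send_rows", "body": {
  "steps": [
    [15, 0.2, -0.08, -0.03, 0],
    [15, 0.2, 0, 0, 0],
    [15, 0.2, 0, 0, 0],
    [15, 0.2, 0, 0, 0]
  ]
}}

```text
time: 7.15
ee_pos: [0.5903, 0.1896, 0.1617]
orientation: [-0.124, -0.695, -0.119, 0.698]
wrist_force: [-0.7, -0.2, 3.3]
gripper_width: 0.26
```

>>> {"method": "send_rows", "body": {
  "steps": [
    [15, 0.25, 0, 0.1, 0],
    [15, 0.25, 0, 0, 0],
    [15, 0.25, 0, 0, 0]
  ]
}}

```text
time: 7.45
ee_pos: [0.589, 0.1894, 0.1398]
orientation: [0.124, 0.697, 0.12, -0.696]
wrist_force: [0.4, 0.4, -0.9]
gripper_width: 0.267
```

Run:
```python
from h import *
togo([.5868,.19,.1315]); M,p,s=tool();print(M.round(3),s["ft_torque"].round(2))
```

```text
tcp [0.589  0.1894 0.1398] units to go [ 0.28 -0.05  0.06] F [ 0.4  0.4 -0.9] w 0.267 t 7.45
[[ 0.001  0.339 -0.941]
 [-0.006 -0.941 -0.339]
 [-1.     0.006  0.001]] [ 0.14 -0.04 -0.03]
```

>>> {"method": "send_rows", "body": {
  "steps": [
    [15, 0.15, 0, 0.05, 0],
    [15, 0.15, 0, 0, 0],
    [15, 0.15, 0, 0, 0],
    [15, 0.15, 0, 0, 0]
  ]
}}

```text
time: 7.85
ee_pos: [0.5873, 0.1888, 0.1327]
orientation: [0.125, 0.698, 0.118, -0.695]
wrist_force: [-15.7, -6.7, 40.3]
gripper_width: 0.27
```

Run:
```python
from h import *
togo([.5868,.19,.1315]); M,p,s=tool();print(M.round(3),s["ft_torque"].round(2))
b,e=ctrl.camera("side"); cv2.imwrite("pics/c5.png",cv2.resize(b[20:180,225:385],(560,560))[...,::-1])
```

```text
tcp [0.5873 0.1888 0.1327] units to go [ 0.04 -0.04  0.  ] F [-15.7  -6.7  40.3] w 0.27 t 7.85
[[ 0.005  0.338 -0.941]
 [-0.008 -0.941 -0.338]
 [-1.     0.01  -0.002]] [-1.2   3.12 -0.12]
```

View pics/c5.png

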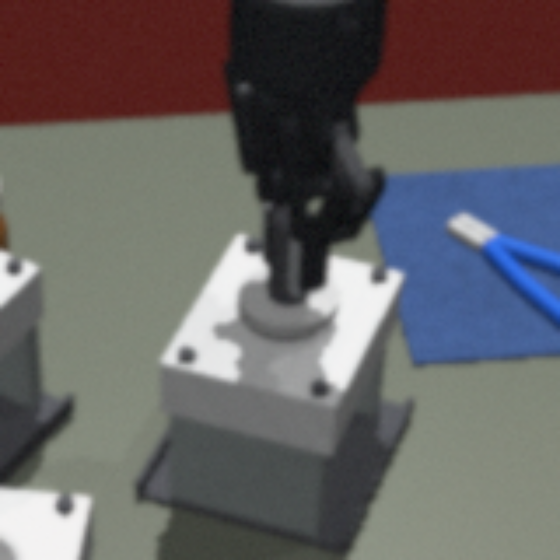

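The collar is seated on the ring and force has risen to 40 N. I relax, open and retreat straight up.

>>> {"method": "send_rows", "body": {
  "steps": [
    [15, 0, 0, 0, 0],
    [15, 0, 0, 0, 0],
    [40, 0, 0, 0, 0],
    [70, 0, 0, 0, 0],
    [70, 0, 0, 0, 0],
    [70, 0, 0, 0, 0],
    [70, 0, 0, 0, 0],
    [70, 0, 0, 0, 0]
  ]
}}

```text
time: 8.7
ee_pos: [0.5854, 0.1884, 0.1305]
orientation: [-0.125, -0.697, -0.118, 0.697]
wrist_force: [0.3, -0.4, -0.3]
gripper_width: 0.819
```

>>> {"method": "send_rows", "body": {
  "steps": [
    [70, -0.3, 0, 0, 0],
    [70, -0.7, 0, 0, 0],
    [70, -1, 0, 0, 0],
    [70, -1, 0, 0, 0],
    [70, -1, 0, 0, 0],
    [70, -0.3, 0, -1, 0],
    [70, 0, 0.7, 1, 0],
    [70, 0, 1, 1, 0],
    [70, 0, 1, 1, 0],
    [70, 0, 1, 1, 0],
    [70, 0, 1, 1, 0],
    [70, 0, 0, 0, 0]
  ]
}}

```text
time: 9.9
ee_pos: [0.5192, 0.0133, 0.2697]
orientation: [0.125, 0.696, 0.121, -0.696]
wrist_force: [0.6, -1.1, -0.1]
gripper_width: 0.818
```

Run:
```python
from h import *
togo([.5868,.19,.1315])
a,d=ctrl.camera("top"); b,e=ctrl.camera("side")
for n,D in(("top",d),("side",e)):
    P=cloud(n,D).reshape(-1,3); k=np.hypot(P[:,0]-.585,P[:,1]-.19)<.04
    for lo,hi in((.115,.127),(.164,.18)):
        q=P[k&(P[:,2]>lo)&(P[:,2]<hi)]
        if len(q)>5: print(n,lo,len(q),cv2.minEnclosingCircle(q[:,:2].astype(np.float32)),np.median(q[:,2]))
cv2.imwrite("pics/c6.png",np.hstack([cv2.resize(a[100:240,90:230],(400,400)),cv2.resize(b[40:180,235:375],(400,400))])[...,::-1])
```

```text
tcp [0.5192 0.0133 0.2697] units to go [ 4.57 -4.79 -4.14] F [ 0.6 -1.1 -0.1] w 0.818 t 9.9
top 0.115 529 ((0.5830042958259583, 0.18870976567268372), 0.028300995007157326) 0.12041334295743111
top 0.164 177 ((0.5835989117622375, 0.18843184411525726), 0.012139683589339256) 0.16986970507561816
side 0.115 258 ((0.5907477140426636, 0.18395774066448212), 0.029121534898877144) 0.12146725582714141
```

View pics/c6.png

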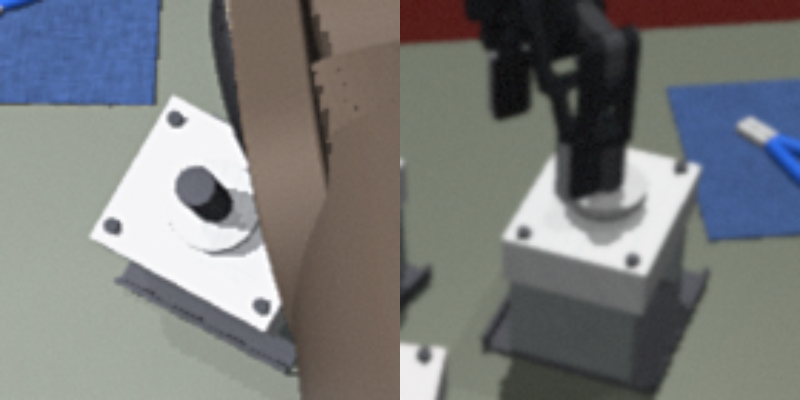

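The drift stands seated: the collar top reads 0.120 m and the grip top 0.170 m, against 0.121 and 0.171 m expected. Both are on the bore axis. One last check for visible brass and whether the slim drift moved, then I hand in.

Run:
```python
from h import *
for n,(u,v) in(("side",(306,120)),("top",(170,185))):
    a,d=ctrl.camera(n); m=cv2.inRange(cv2.cvtColor(a,cv2.COLOR_RGB2HSV),(12,110,40),(32,255,255))
    ys,xs=np.nonzero(m[v-65:v+70,u-60:u+70]); P=cloud(n,d)[v-65:v+70,u-60:u+70][ys,xs]
    print(n,"brass px",len(ys), P.mean(0).round(3) if len(ys) else "")
    if n=="side":
        o=cv2.imread("pics/side0.png"); w=np.s_[250:325,335:395]; print("slim region diff",np.abs(o[w].astype(int)-a[...,::-1][w]).mean().round(2))
togo([.5868,.19,.1315]); print(np.abs(ctrl.sense()["dq"]).max())
ctrl.close_job()
```

```text
side brass px 0 
slim region diff 4.85
top brass px 0 
tcp [0.5213 0.0208 0.2694] units to go [ 4.59 -4.53 -4.01] F [-0.5  0.9 -0.6] w 0.82 t 10.1
0.014912388624932797
the job is handed in; nothing more can be done
```

I pressed the bushing out with the stout drift, left the drift standing in the bore and handed the job in at about 10 s. I could not see the bushing in the tray. `close_job()` reports no verdict, so the result isn't confirmed.

- **What I did:** I took the stout drift from its holder and lowered it into the guide ring of the farthest stand (0.61 m from the base), the one with brass visible in the bore. I pressed it down in small steps until the collar seated, with the wrist force reaching about 40 N. Then I let go and backed away.
- **Drift check:** After release, the top camera put the collar top at 0.120 m and the grip top at 0.170 m. Seated values are 0.121 and 0.171 m. The drift was about 1 mm from the measured ring centre and upright.
- **Bushing not seen:** Neither camera shows any brass now, because the block and legs hide the tray. I infer it dropped because the resisting force disappeared partway down and the nose went about 17 mm below the block.
- **Camera disagreement:** The two cameras differed by about 4 mm in x. I used distances within one camera for the fit. The side camera's last collar reading (0.591, 0.184) was about 7–8 mm from the ring centre, but the gripper was partly blocking that view, so I trusted the top camera.
- **Slim drift:** I kept well clear of it. The only check was a small image difference (4.85 grey levels) around it, and I did not measure its position again.

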